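# Pack a sauce jar in a clamshell gift case

## Robot

A 6-joint arm with a two-finger parallel gripper is mounted at the origin on the work surface. World frame = base frame: x ahead of the robot, y to its left, z up, the work surface at z = 0. Lengths are in m, angles in degrees, forces in N, time in s.
With the tool pointing down it reaches from about 0.3 to 0.75 m from the base axis. Payload 8.5 kg.
Tool frame: the origin (TCP) lies on the centre line of the jaws, within the pads' length; the fingertips stand 19 mm ahead of it and the grasp point (between the pads) is the TCP; z points along the fingers, x is the direction in which the jaws open and shut, and the axes are right-handed (so a half turn about z gives the same grasp; the last joint's range is limited). The gripper opens to 85 mm and grips with 20 to 120 N. Pads are 22 mm wide; open, the fingers measure 114 mm over their backs; the gripper's body (76 mm by 85 mm) begins 54 mm behind the grasp point. The pads swing forward as they close: fully open they stand 13 mm farther back than shut.
Start: joints at [64.956, 21.807, 74.336, -0, 83.858, -12.336], TCP at [0.121, 0.537, 0.25] pointing down, gripper open.
Joint ranges: [-178.18, 178.18], [-50.72, 133.34], [12.68, 142.11], [-81.47, 261.47], [9.98, 163.14], [-165.26, 165.26]. Speed limits (degrees/s): [136.94, 136.94, 180, 180, 180, 180].

## Interface

Orientations are given as a 3x3 rotation matrix whose columns are the frame's x, y, z axes.
In Python, from rig import env, cams, order gives the robot as it stands.
- The arm moves only by the tool step_arm, never from a script. Its argument "steps" is a list of rows, each an object with "xyz": the shift along the tool's x, y, z normalised to -1 to 1, where 1 is 0.04 m, a list of three; "turn": the turn, a rotation vector about the tool's x, y, z normalised to -1 to 1, where 1 is 0.08 rad, a list of three; "gripper": the gripper command: -1 is shut, 1 is fully open, values between are in proportion. A call has 1 to 20 rows; each row shifts and turns the commanded pose from where the row before left it, along the tool's axes as they then stand; what a row does not reach is not made up. A row lasts 1/12 s, in which the tool goes at most 41.7 mm and 7.16 degrees, less where a joint would pass 70% of its speed; a pose out of reach is approached as far as the arm can. A call with a number of a shift or a turn outside -1 to 1 is refused whole. A call with a gripper value outside its range is refused whole. The fingers move at their own pace and stop on an object; "squeeze" is the grip in N (left out, the last holds). Time passes only in rows, so rows that do not move let the fingers close. It gives the time, the measured TCP pose, the force and the opening at its end, in the units of the state.
- env.observe(): the state, without advancing time (a new reading comes with each control period).
- cams.get_image(name): name is "scene" or "top" or "wrist"; returns (picture, depth): 420x560x3 uint8, red, green, blue; 420x560 float32, m along the optical axis (not along the pixel's ray), 0 where there is no reading.
- cams.camera_info(name): a dict with "fx", "fy", "cx", "cy" (pixels), "k1" (the pictures are not rectified: a ray, as slopes to the right and down, at radius r is drawn at 1 + k1 r^2 times it, then the intrinsics apply), "extrinsics" (4x4, takes a point from camera to world coordinates). Camera axes: x right, y down, z forward; pixel columns grow to the right and rows downward; lengths in m; the calibration is good to about 2 mm. A picture is of the moment at which its call begins: read the wrist's pose just before it. camera_info takes no time and is no camera call; for the wrist camera it gives the pose at the moment of the call.
- order.close_job(): hands the job in, once; it reports no verdict.
The state is a dict: "time_s": time; "q": joint angles; "qvel": joint speeds; "joint_efforts": joint torques, N m; "position": TCP position; "tool_rot": TCP orientation; "ft_force": force on the tool from outside, world axes, zero at the start; "wrist_torque": the same for the moment, N m; "grip_width": finger opening in m.
Only numpy, scipy, OpenCV 4.12 (cv2) and the standard library are available. Lean on these libraries where they do the work, as an engineer would, in place of code of your own. Each camera call takes 0.05 s, during which the arm holds its last target. There are 200 camera calls.

## Task

Pack the red sauce jar for a customer: stand it upright in the round nest of the open gift case, setting it down rather than dropping it. Then swing the upper half of the case over until it sits fully shut, edge to edge on the lower half, and only then slide the red-gripped bolt over the lid's tongue to its end stop. Leave the other goods on the counter as they are.

Things in the scene. Friction and masses are not known exactly. Their poses are not given: they have to be found in the camera images.
- jar: the jar to pack: red jar, paper label, black lid; a cylinder 56 mm in diameter and 80 mm tall, about 0.3 kg, loose and standing on the counter. Origin: centre of its underside, z up.
- case: lower half of a dark wooden gift case, fixed to the counter: open box 130 (x) x 120 (y) x 50 mm high, walls 5 mm, cork insert whose top is 30 mm above the counter. Along its -y side a ledge 130 mm long, 50 mm wide, 44 mm high carries the bolt; the hinge is on its +y side. Origin: centre of the box's underside; x along the hinge, z up. Place and yaw vary.
- case_nest (a point): centre of the floor of the round nest in the insert, on the box's centre, 8 mm above the counter: 62 mm in diameter, 22 mm deep below the insert's top. Axes as the case's. A jar in it reaches 88 mm above the counter.
- lid (a joint): opening angle of the case's upper half, rad: 0 = shut with its rim edge to edge on the lower half, 1.57 = upright, at most 2.4 (leaning outward over +y). Starts between 1.7 and 2.1. The hinge is stiff (about 0.3 N m): the lid stays wherever it is left and must be pushed all the way.
- lid_hinge (a point): middle of the hinge line, 60 mm from the case's centre to +y, 50 mm above the counter. Frame turns with the lid: x along the hinge, -y across the lid to its free rim, z from rim plane to outer face. The lid is a shell 130 (x) x 120 (y -120 to 0) x 50 mm (z 0 to 50), walls 5 mm, outside dark wood with two brass strips. Shut, it makes the case 100 mm high.
- lid_rim (a point): middle of the lid's free rim, 120 mm from the hinge line; frame as lid_hinge. A brass tongue 24 mm wide and 5 mm thick sticks out 20 mm from this rim, 35 mm to +x.
- bolt (a joint): travel of the steel slide bolt along the ledge to the case's +x, m: starts at 0 to 0.012 (open), end stop at 0.05, where its plate lies over the lid's tongue. Friction about 2.5 N.
- bolt_grip (a point): centre of the top of the bolt's upright red grip, 98 mm above the counter; the grip is 16 (x) x 24 (y) mm and 36 mm tall, its steel plate 18 mm high lies below it and extends 50 mm to +x from its centre. Its centre line lies 92 mm from the case's centre line, 32 mm outside the box. Axes as the case's.
- honey: bystander: yellow honey jar with white lid, same size as the red jar. Origin: centre of its underside.
- bottle: bystander: green bottle, 52 mm in diameter, 160 mm tall. Origin: centre of its underside.
- spool: bystander: wooden spool, 70 mm in diameter, 46 mm tall. Origin: centre of its underside.
Mind the look-alikes: they are no part of the job. Of the things like the jar, leave any that is blue or purple; of the rest the larger one is meant.

How it is judged (in metres and radians):
On the way, in this order (a step that is already met when the one before it is completed fails the run):
1. the red jar stands down in the nest (horizontal distance between jar and case_nest below 0.007 m and z of jar in the frame of case below 0.013 m and angle between jar's own z axis and vertical below 0.1 rad and contact force between jar and the fingers below 0.1 N), for 0.2 s.
2. the lid is shut on the lower half (horizontal distance between jar and case_nest below 0.007 m and z of jar in the frame of case below 0.013 m and angle between jar's own z axis and vertical below 0.1 rad and value of joint lid below 0.03 rad), for 0.2 s.
3. the bolt is at its end stop with the lid still shut (value of joint lid below 0.03 rad and value of joint bolt above 0.046 m), for 0.2 s.
At the end, for the whole second after the job is handed in: The red jar stands in the nest (within 7 mm of its centre, underside within 5 mm of its floor, tilt under 0.1 rad) at rest, the lid's angle is under 0.03 rad, and the bolt has travelled more than 46 of its 50 mm (all of step 3 and horizontal distance between jar and case_nest below 0.007 m and z of jar in the frame of case below 0.013 m and angle between jar's own z axis and vertical below 0.1 rad and linear speed of jar below 0.02 m/s); the robot touches nothing.
It fails at once if the jar is dropped (falls freely by more than about 10 mm) (contact force between jar and the fingers below 0.05 N and linear speed of jar above 0.45 m/s).
It fails at once if the other goods are moved by more than 25 mm or tipped over (distance of any of honey, bottle, spool from where it was at the start of the episode above 0.025 m or angle between any of honey, bottle, spool's own z axis and vertical above 0.5 rad).
It also fails if it takes over 61 s, if anything falls off the work surface, if the arm or the gripper's body presses on something with over 40 N, if the wrist force passes 120 N, or if a joint passes its speed limit or range.

## Working session

There is one attempt and no reset: what is moved stays moved. The work goes in short steps, Python scripts to look and compute and a tool call to move; the robot and the scene stay as the last step left them, time stands still between calls to the robot, and variables do not carry over. Pictures are saved under pics/ and viewed, about 8 in all and at most 12, crops included, and the job is handed in when it is done.

Besides the shell and the picture viewer there is one more tool, called after ">>>" as name([rows], argument=value, ...), one row to a line, values as JSON. step_arm: Moves the arm, as the interface text tells. Scaled input: -1 to 1 covers 0.04 m each way for a shift and 0.08 rad each way for a turn. Its arguments: {"type":"object","properties":{"steps":{"type":"array"},"squeeze":{"type":"number"}},"required":["steps"]}

```bash
ls; mkdir -p pics; python3 - <<'E'
from rig import env,cams,order
import cv2,numpy as np
s=env.observe();print(s)
ims=[]
for n in("scene","top"):
    im,d=cams.get_image(n);np.savez(f'{n}0.npz',im=im,d=d)
    cv2.imwrite(f'pics/{n}0.png',im[:,:,::-1]);i=cams.camera_info(n);print(n,i)
E
```

```text
pics
{'time_s': 0.0, 'q': array([ 6.49545009e+01,  2.18415330e+01,  7.43848871e+01, -1.12958517e-03,
        8.38584230e+01, -1.23346792e+01]), 'qvel': array([ 0.0823869 ,  0.02284217,  0.00363679,  0.04454774,  0.00441887,
       -0.00764816]), 'joint_efforts': array([ 1.22371999e-03, -4.48460054e+01, -2.31279606e+01, -1.19295069e-04,
        4.68073064e-03,  2.44786685e-05]), 'position': array([0.12089742, 0.5362738 , 0.24970589]), 'tool_rot': array([[ 2.20027909e-01,  9.75493387e-01, -6.09116352e-04],
       [ 9.75492498e-01, -2.20028552e-01, -1.34985365e-03],
       [-1.45079630e-03, -2.97182955e-04, -9.99998903e-01]]), 'ft_force': array([ 0.50349112, -0.70882385,  0.82936008]), 'wrist_torque': array([-0.03999676, -0.0410012 ,  0.0085579 ]), 'grip_width': 0.08536865213753192}
scene {'fx': 449.20149386055346, 'fy': 449.20149386055346, 'cx': 277.76233991984935, 'cy': 209.63426041055993, 'k1': -0.04033921007698312, 'extrinsics': array([[-0.37298407,  0.60365292, -0.70461766,  1.20054379],
       [ 0.92769076,  0.22910883, -0.29478635,  0.14617678],
       [-0.01651451, -0.7636179 , -0.64545718,  0.61845923],
       [ 0.        ,  0.        ,  0.        ,  1.        ]])}
top {'fx': 379.35614781307515, 'fy': 379.35614781307515, 'cx': 277.16442344368585, 'cy': 206.83780436729225, 'k1': -0.012717273402720419, 'extrinsics': array([[-0.01989338, -0.9978947 ,  0.06172864,  0.57191452],
       [-0.99923923,  0.02191571,  0.03225945, -0.08664737],
       [-0.03354436, -0.06103992, -0.9975715 ,  0.74849952],
       [ 0.        ,  0.        ,  0.        ,  1.        ]])}
```

View pics/scene0.png

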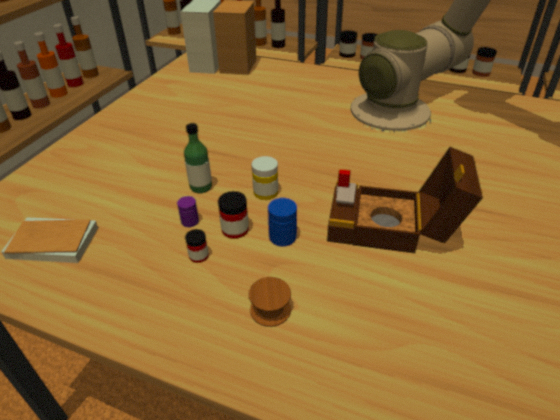

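View pics/top0.png

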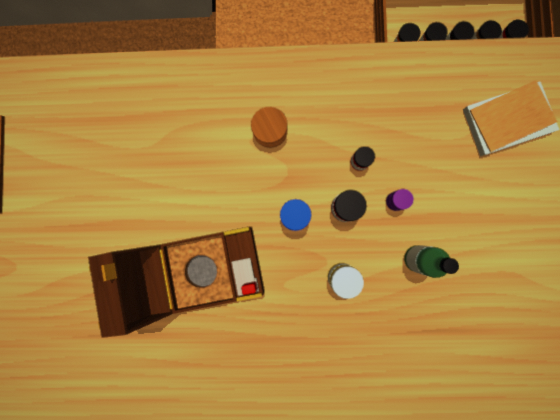

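The scene and top views agree. The red jar with its black lid is at top px (350,206), with the blue can at (296,214), honey at (347,282), the small jar at (364,157) and the purple one at (402,199). The nest is near (202,271), the red grip at (249,289), and the lid leans to the left (+y).

```bash
cat > h.py <<'E'
import numpy as np,cv2
from rig import env,cams,order
def rays(n,px,info=None):
    i=info or cams.camera_info(n);K=np.array([[i['fx'],0,i['cx']],[0,i['fy'],i['cy']],[0,0,1]])
    p=cv2.undistortPoints(np.float64(px).reshape(-1,1,2),K,np.array([i['k1'],0,0,0]))[:,0]
    E=i['extrinsics'];return E[:3,3],np.c_[p,np.ones(len(p))]@E[:3,:3].T
def onplane(n,px,z,info=None):
    o,r=rays(n,px,info);return o+r*((z-o[2])/r[:,2])[:,None]
def bydepth(n,px,d,info=None):
    o,r=rays(n,px,info);px=np.int32(np.round(px)).reshape(-1,2);return o+r*d[px[:,1],px[:,0]][:,None]
def blob(m,x0,y0,x1,y1):
    k=np.zeros(m.shape,np.uint8);k[y0:y1,x0:x1]=m[y0:y1,x0:x1]
    c=max(cv2.findContours(k,0,1)[0],key=cv2.contourArea);return c
E
python3 - <<'E'
from h import *
f=np.load('top0.npz');im,d=f['im'],f['d'];hsv=cv2.cvtColor(im,cv2.COLOR_RGB2HSV);g=im.max(2)
def circ(m,b,z,name):
    c=blob(m,*b);(e,ax,a)=cv2.fitEllipse(c);print(name,np.round(e,1),np.round(ax,1),onplane('top',[e],z).round(4),bydepth('top',[e],d).round(4))
circ(g<60,(325,180,378,232),.08,'jar')
circ(hsv[:,:,1]<90,(325,260,370,305),.08,'honey')
circ(hsv[:,:,1]<110,(180,250,225,290),.008,'nest')
circ((hsv[:,:,2]>40)&(hsv[:,:,0]>100)&(hsv[:,:,0]<130),(270,190,320,235),.08,'blue')
c=blob((im[:,:,0]>110)&(im[:,:,1]<50),235,275,265,305);r=cv2.minAreaRect(c);print('grip',r,onplane('top',[r[0]],.098),bydepth('top',[r[0]],d))
# insert
c=blob((hsv[:,:,1]>60)&(g>90),172,235,228,310);r=cv2.minAreaRect(c);b=cv2.boxPoints(r);print('insert',b,onplane('top',b,.03).round(4))
# brass corners depth / ledge corners
px=[[250,228],[262,300],[225,234],[238,308],[168,243],[172,310],[90,258],[103,336],[109,271]];print(np.c_[px,bydepth('top',px,d).round(3)])
cv2.imwrite('pics/crop0.png',cv2.resize(im[210:350,80:280,::-1],None,fx=4,fy=4,interpolation=2))
E
```

```text
jar [349.4 205.6] [29.1 31.4] [[ 0.6127 -0.192   0.08  ]] [[ 0.6127 -0.1919  0.0806]]
honey [346.9 282. ] [31.5 32.4] [[ 0.4799 -0.1836  0.08  ]] [[ 0.4799 -0.1836  0.0798]]
nest [201.5 270.6] [28.8 30.1] [[0.4963 0.0876 0.008 ]] [[0.4963 0.0877 0.0073]]
blue [295.1 214.4] [30.1 30.5] [[ 0.5993 -0.0964  0.08  ]] [[ 0.5994 -0.0964  0.0783]]
grip ((248.32998657226562, 288.8099670410156), (9.333809852600098, 13.152186393737793), 81.8698959350586) [[ 0.47350272 -0.01374009  0.098     ]] [[ 0.47322259 -0.01353255  0.0961483 ]]
insert [[165.73492 244.16446]
 [221.92621 234.24832]
 [233.25171 298.42618]
 [177.06042 308.34232]] [[0.5497 0.1507 0.03  ]
 [0.5665 0.0426 0.03  ]
 [0.4457 0.0226 0.03  ]
 [0.4286 0.1295 0.03  ]]
[[ 2.50e+02  2.28e+02  5.77e-01 -1.20e-02  4.30e-02]
 [ 2.62e+02  3.00e+02  4.37e-01 -2.90e-02  1.00e-03]
 [ 2.25e+02  2.34e+02  5.67e-01  3.20e-02  5.60e-02]
 [ 2.38e+02  3.08e+02  4.22e-01  1.80e-02 -0.00e+00]
 [ 1.68e+02  2.43e+02  5.52e-01  1.41e-01  4.80e-02]
 [ 1.72e+02  3.10e+02  4.30e-01  1.33e-01  5.00e-02]
 [ 9.00e+01  2.58e+02  5.33e-01  2.34e-01  1.49e-01]
 [ 1.03e+02  3.36e+02  4.11e-01  2.12e-01  1.50e-01]
 [ 1.09e+02  2.71e+02  5.15e-01  1.92e-01  1.72e-01]]
```

View pics/crop0.png

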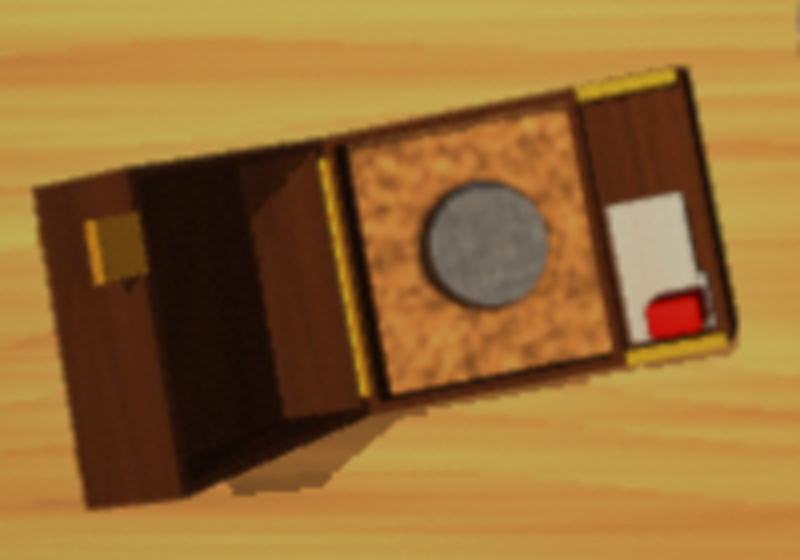

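The case yaw is about 10°, the jar is near (0.613,-0.192) and the nest near (0.497,0.085). I'll go above the case first for one close look, then move to the jar.

>>> step_arm([
  {"xyz": [-0.48, 0.57, -0.06], "turn": [0, 0, 0], "gripper": 1},
  {"xyz": [-0.48, 0.57, -0.06], "turn": [0, 0, 0], "gripper": 1},
  {"xyz": [-0.48, 0.57, -0.06], "turn": [0, 0, 0], "gripper": 1},
  {"xyz": [-0.48, 0.57, -0.06], "turn": [0, 0, 0], "gripper": 1},
  {"xyz": [-0.48, 0.57, -0.06], "turn": [0, 0, 0], "gripper": 1},
  {"xyz": [-0.48, 0.57, -0.06], "turn": [0, 0, 0], "gripper": 1},
  {"xyz": [-0.48, 0.57, -0.06], "turn": [0, 0, 0], "gripper": 1},
  {"xyz": [-0.48, 0.57, -0.06], "turn": [0, 0, 0], "gripper": 1},
  {"xyz": [-0.48, 0.57, -0.06], "turn": [0, 0, 0], "gripper": 1},
  {"xyz": [-0.48, 0.57, -0.06], "turn": [0, 0, 0], "gripper": 1},
  {"xyz": [-0.48, 0.57, -0.06], "turn": [0, 0, 0], "gripper": 1},
  {"xyz": [-0.48, 0.57, -0.06], "turn": [0, 0, 0], "gripper": 1},
  {"xyz": [-0.48, 0.57, -0.06], "turn": [0, 0, 0], "gripper": 1},
  {"xyz": [-0.48, 0.57, -0.06], "turn": [0, 0, 0], "gripper": 1},
  {"xyz": [-0.48, 0.57, -0.06], "turn": [0, 0, 0], "gripper": 1},
  {"xyz": [-0.48, 0.57, -0.06], "turn": [0, 0, 0], "gripper": 1},
  {"xyz": [-0.48, 0.57, -0.06], "turn": [0, 0, 0], "gripper": 1},
  {"xyz": [-0.48, 0.57, -0.06], "turn": [0, 0, 0], "gripper": 1},
  {"xyz": [-0.48, 0.57, -0.06], "turn": [0, 0, 0], "gripper": 1},
  {"xyz": [-0.48, 0.57, -0.06], "turn": [0, 0, 0], "gripper": 1},
])

```text
time_s: 1.77
position: [0.4819, 0.0602, 0.2982]
tool_rot: [[0.22, 0.975, -0.001], [0.975, -0.22, 0.0], [-0.0, -0.001, -1.0]]
ft_force: [0.7, 1.0, 0.0]
grip_width: 0.0855
```

>>> step_arm([
  {"xyz": [0, 0, 0], "turn": [0, 0, 1], "gripper": 1},
  {"xyz": [0, 0, 0], "turn": [0, 0, 1], "gripper": 1},
  {"xyz": [0, 0, 0], "turn": [0, 0, 1], "gripper": 1},
  {"xyz": [0, 0, 0], "turn": [0, 0, 1], "gripper": 1},
  {"xyz": [0, 0, 0], "turn": [0, 0, 1], "gripper": 1},
  {"xyz": [0, 0, 0], "turn": [0, 0, 1], "gripper": 1},
  {"xyz": [0, 0, 0], "turn": [0, 0, 1], "gripper": 1},
  {"xyz": [0, 0, 0], "turn": [0, 0, 1], "gripper": 1},
  {"xyz": [0, 0, 0], "turn": [0, 0, 0], "gripper": 1},
  {"xyz": [0, 0, 0], "turn": [0, 0, 0], "gripper": 1},
])

```text
time_s: 2.6
position: [0.4812, 0.0616, 0.2981]
tool_rot: [[0.757, 0.653, -0.001], [0.653, -0.757, 0.0], [-0.0, -0.0, -1.0]]
ft_force: [-0.3, -0.7, 0.3]
grip_width: 0.085
```

```bash
python3 - <<'E'
from h import *
s=env.observe();print(s['position'],s['tool_rot'].round(3),s['time_s'])
i=cams.camera_info('wrist');im,d=cams.get_image('wrist');np.savez('w1.npz',im=im,d=d,E=i['extrinsics']);print(i)
cv2.imwrite('pics/w1.png',im[:,:,::-1])
E
```

```text
[0.48123304 0.06161007 0.29810671] [[ 0.757  0.653 -0.001]
 [ 0.653 -0.757  0.   ]
 [-0.    -0.    -1.   ]] 2.6
{'fx': 343.73663455717036, 'fy': 343.73663455717036, 'cx': 274.4851910282943, 'cy': 214.1876220566984, 'k1': -0.044675493437053404, 'extrinsics': array([[ 0.75740742,  0.61794944,  0.21088503,  0.42619937],
       [ 0.65294169, -0.71734538, -0.24306944,  0.12488145],
       [ 0.00107278,  0.32179822, -0.94680766,  0.42278656],
       [ 0.        ,  0.        ,  0.        ,  1.        ]])}
```

View pics/w1.png

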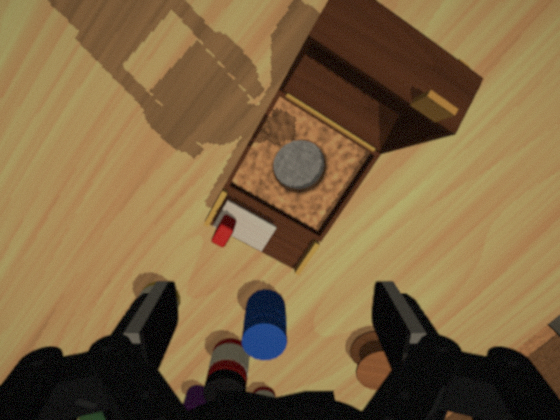

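The wrist view shows the nest at px (300,165), the red grip at (223,231) and the lid with its tongue at the upper right. I'll fit the hole's rim (cork edge, z=0.03) and the ledge-side edge.

```bash
python3 - <<'E'
from h import *
def hole(n,im,info,b,zr):
    hsv=cv2.cvtColor(im,cv2.COLOR_RGB2HSV)
    cork=((hsv[:,:,1]>100)&(hsv[:,:,2]>95)).astype(np.uint8)
    m=((cork==0)*255).astype(np.uint8);
    c=blob(m,*b);e=cv2.fitEllipse(c);p=onplane(n,c[:,0],zr,info)
    A=np.c_[2*p[:,:2],np.ones(len(p))];s=np.linalg.lstsq(A,(p[:,:2]**2).sum(1),rcond=None)[0]
    print(n,np.round(e[0],1),np.round(e[1],1),s[:2].round(4),'R',np.sqrt(s[2]+s[0]**2+s[1]**2).round(4))
f=np.load('w1.npz');i=dict(cams.camera_info('wrist'));i['extrinsics']=f['E']
hole('wrist',f['im'],i,(271,136,332,196),.03)
px=[[229,188],[319,237],[287,95],[374,150]];p=onplane('wrist',px,.05,i);print(p.round(4),p.mean(0).round(4)); print(np.linalg.norm(p[0]-p[1]),np.linalg.norm(p[0]-p[2]));
v=p[1]-p[0]+p[3]-p[2];print('yaw',np.degrees(np.arctan2(v[1],v[0])))
im=f['im'];c=blob((im[:,:,0]>110)&(im[:,:,1]<50),205,210,240,225);r=cv2.minAreaRect(c);print(r[0],onplane('wrist',[r[0]],.098,i),f['d'][220:236:4,216:232:4])
print('lid rim',bydepth('wrist',[[330,3],[480,80],[453,133],[430,108],[310,42]],f['d'],i).round(3))
t=np.load('top0.npz');hole('top',t['im'],cams.camera_info('top'),(183,250,222,292),.03)
E
```

```text
wrist [299.2 165.6] [52.  53.1] [0.4971 0.0869] R 0.0304
[[0.4505 0.0194 0.05  ]
 [0.5673 0.0419 0.05  ]
 [0.4344 0.1358 0.05  ]
 [0.5429 0.1551 0.05  ]] [0.4988 0.088  0.05  ]
0.11885435947001734 0.11748032250877691
yaw 10.50526053639219Traceback (most recent call last):
  File "<stdin>", line 13, in <module>
  File "h.py", line 13, in blob
    c=max(cv2.findContours(k,0,1)[0],key=cv2.contourArea);return c
ValueError: max() iterable argument is empty
```

>>> step_arm([
  {"xyz": [-0.165, 0.695, 0.2], "turn": [0, 0, 0], "gripper": 1},
  {"xyz": [-0.165, 0.695, 0.2], "turn": [0, 0, 0], "gripper": 1},
  {"xyz": [-0.165, 0.695, 0.2], "turn": [0, 0, 0], "gripper": 1},
  {"xyz": [-0.165, 0.695, 0.2], "turn": [0, 0, 0], "gripper": 1},
  {"xyz": [-0.165, 0.695, 0.2], "turn": [0, 0, 0], "gripper": 1},
  {"xyz": [-0.165, 0.695, 0.2], "turn": [0, 0, 0], "gripper": 1},
  {"xyz": [-0.165, 0.695, 0.2], "turn": [0, 0, 0], "gripper": 1},
  {"xyz": [-0.165, 0.695, 0.2], "turn": [0, 0, 0], "gripper": 1},
  {"xyz": [-0.165, 0.695, 0.2], "turn": [0, 0, 0], "gripper": 1},
  {"xyz": [-0.165, 0.695, 0.2], "turn": [0, 0, 0], "gripper": 1},
  {"xyz": [0, 0, 0], "turn": [0, 0, 0], "gripper": 1},
  {"xyz": [0, 0, 0], "turn": [0, 0, 0], "gripper": 1},
])

```text
time_s: 3.65
position: [0.6122, -0.1934, 0.217]
tool_rot: [[0.759, 0.651, -0.002], [0.651, -0.759, 0.001], [-0.001, -0.002, -1.0]]
ft_force: [-0.2, 0.5, -0.0]
grip_width: 0.0851
```

```bash
python3 - <<'E'
from h import *
s=env.observe();print(s['position'],s['time_s'])
i=cams.camera_info('wrist');im,d=cams.get_image('wrist');np.savez('w2.npz',im=im,d=d,E=i['extrinsics'])
cv2.imwrite('pics/w2.png',im[:,:,::-1])
E
```

```text
[ 0.61222137 -0.19343149  0.21699087] 3.65
```

View pics/w2.png

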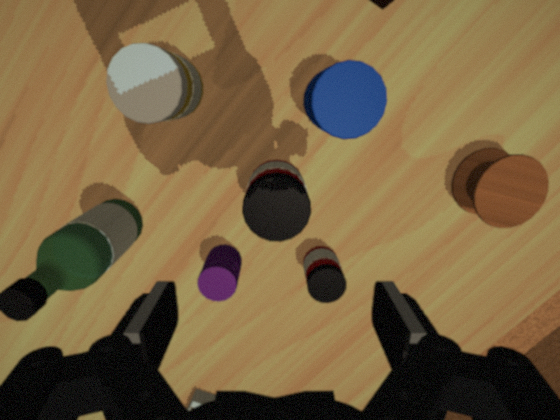

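The view shows the jar's black lid at (277,207), centred between the jaws. The purple can is at (219,273) and the small jar at (325,275), both near the pads' row.

```bash
python3 - <<'E'
from h import *
f=np.load('w2.npz');i=dict(cams.camera_info('wrist'));i['extrinsics']=f['E'];im=f['im']
s=env.observe();R=s['tool_rot'];p=s['position']
g=im.max(2);m=((g<60)*255).astype(np.uint8)
c=blob(m,238,172,315,245);e=cv2.fitEllipse(c);q=onplane('wrist',c[:,0],.08,i)
A=np.c_[2*q[:,:2],np.ones(len(q))];k=np.linalg.lstsq(A,(q[:,:2]**2).sum(1),rcond=None)[0]
print(e,k,'R',np.sqrt(k[2]+k[0]**2+k[1]**2),'ellipse centre',onplane('wrist',[e[0]],.08,i))
for n,px in dict(jar=e[0],purple=(218,281),small=(326,283),blue=(345,99)).items():
    w=bydepth('wrist',[px],f['d'],i)[0];print(n,w.round(3),'tool',(R.T@(w-p)).round(3))
E
```

```text
((276.1626281738281, 205.53282165527344), (66.119140625, 68.97087860107422), 0.976211428642273) [ 0.61215534 -0.19147376 -0.41063472] R 0.027597729951364225 ellipse centre [[ 0.61155211 -0.19078961  0.08      ]]
jar [ 0.611 -0.191  0.081] tool [ 0.001 -0.002  0.137]
purple [ 0.624 -0.29   0.054] tool [-0.054  0.082  0.164]
small [ 0.702 -0.224  0.055] tool [0.048 0.083 0.162]
blue [ 0.597 -0.097  0.08 ] tool [ 0.051 -0.082  0.138]
```

>>> step_arm([
  {"xyz": [0.03, -0.04, 0.32], "turn": [0, 0, 0], "gripper": 1},
  {"xyz": [0, 0, 0.5], "turn": [0, 0, 0], "gripper": 1},
  {"xyz": [0, 0, 0.5], "turn": [0, 0, 0], "gripper": 1},
  {"xyz": [0, 0, 0.5], "turn": [0, 0, 0], "gripper": 1},
  {"xyz": [0, 0, 0.5], "turn": [0, 0, 0], "gripper": 1},
  {"xyz": [0, 0, 0.5], "turn": [0, 0, 0], "gripper": 1},
  {"xyz": [0, 0, 0.4], "turn": [0, 0, 0], "gripper": 1},
  {"xyz": [0, 0, 0.3], "turn": [0, 0, 0], "gripper": 1},
  {"xyz": [0, 0, 0.2], "turn": [0, 0, 0], "gripper": 1},
  {"xyz": [0, 0, 0.13], "turn": [0, 0, 0], "gripper": 1},
  {"xyz": [0, 0, 0], "turn": [0, 0, 0], "gripper": 1},
  {"xyz": [0, 0, 0], "turn": [0, 0, 0], "gripper": 1},
])

```text
time_s: 4.7
position: [0.6124, -0.1901, 0.0651]
tool_rot: [[0.759, 0.652, 0.001], [0.652, -0.759, -0.0], [0.0, 0.001, -1.0]]
ft_force: [0.5, -0.4, 0.9]
grip_width: 0.0857
```

>>> step_arm([
  {"xyz": [0, 0, 0], "turn": [0, 0, 0], "gripper": -1},
  {"xyz": [0, 0, 0], "turn": [0, 0, 0], "gripper": -1},
  {"xyz": [0, 0, 0], "turn": [0, 0, 0], "gripper": -1},
  {"xyz": [0, 0, 0], "turn": [0, 0, 0], "gripper": -1},
  {"xyz": [0, 0, 0], "turn": [0, 0, 0], "gripper": -1},
  {"xyz": [0, 0, 0], "turn": [0, 0, 0], "gripper": -1},
  {"xyz": [0, 0, 0], "turn": [0, 0, 0], "gripper": -1},
  {"xyz": [0, 0, 0], "turn": [0, 0, 0], "gripper": -1},
], squeeze=40)

```text
time_s: 5.37
position: [0.6123, -0.1906, 0.0652]
tool_rot: [[0.759, 0.651, 0.001], [0.651, -0.759, -0.001], [0.0, 0.001, -1.0]]
ft_force: [-1.7, -1.0, 6.0]
grip_width: 0.0549
```

>>> step_arm([
  {"xyz": [0, 0, -0.2], "turn": [0, 0, 0], "gripper": -1},
  {"xyz": [0, 0, -0.4], "turn": [0, 0, 0], "gripper": -1},
  {"xyz": [0, 0, -0.4], "turn": [0, 0, 0], "gripper": -1},
  {"xyz": [0, 0, -0.4], "turn": [0, 0, 0], "gripper": -1},
  {"xyz": [0, 0, -0.4], "turn": [0, 0, -0.5], "gripper": -1},
  {"xyz": [0, 0, -0.4], "turn": [0, 0, -1], "gripper": -1},
  {"xyz": [0, 0, -0.4], "turn": [0, 0, -1], "gripper": -1},
  {"xyz": [0, 0, -0.4], "turn": [0, 0, -1], "gripper": -1},
  {"xyz": [0, 0, -0.4], "turn": [0, 0, -1], "gripper": -1},
  {"xyz": [0, 0, -0.1], "turn": [0, 0, -1], "gripper": -1},
  {"xyz": [0, 0, 0], "turn": [0, 0, -1], "gripper": -1},
  {"xyz": [0, 0, 0], "turn": [0, 0, -0.5], "gripper": -1},
  {"xyz": [0, 0, 0], "turn": [0, 0, 0], "gripper": -1},
])

```text
time_s: 6.45
position: [0.6118, -0.1902, 0.2041]
tool_rot: [[0.296, 0.955, -0.001], [0.955, -0.296, 0.001], [0.0, -0.001, -1.0]]
ft_force: [-0.1, 0.3, -3.9]
grip_width: 0.0548
```

>>> step_arm([
  {"xyz": [0.24, -0.2, 0], "turn": [0, 0, 0], "gripper": -1},
  {"xyz": [0.48, -0.4, 0], "turn": [0, 0, 0], "gripper": -1},
  {"xyz": [0.48, -0.4, 0], "turn": [0, 0, 0], "gripper": -1},
  {"xyz": [0.48, -0.4, 0], "turn": [0, 0, 0], "gripper": -1},
  {"xyz": [0.48, -0.4, 0], "turn": [0, 0, 0], "gripper": -1},
  {"xyz": [0.48, -0.4, 0], "turn": [0, 0, 0], "gripper": -1},
  {"xyz": [0.48, -0.4, 0], "turn": [0, 0, 0], "gripper": -1},
  {"xyz": [0.48, -0.4, 0], "turn": [0, 0, 0], "gripper": -1},
  {"xyz": [0.48, -0.4, 0], "turn": [0, 0, 0], "gripper": -1},
  {"xyz": [0.48, -0.4, 0], "turn": [0, 0, 0], "gripper": -1},
  {"xyz": [0.48, -0.4, 0], "turn": [0, 0, 0], "gripper": -1},
  {"xyz": [0.48, -0.4, 0], "turn": [0, 0, 0], "gripper": -1},
  {"xyz": [0.24, -0.2, 0], "turn": [0, 0, 0], "gripper": -1},
  {"xyz": [0, 0, 0], "turn": [0, 0, 0], "gripper": -1},
  {"xyz": [0, 0, 0], "turn": [0, 0, 0], "gripper": -1},
])

```text
time_s: 7.7
position: [0.4974, 0.0867, 0.2044]
tool_rot: [[0.297, 0.955, 0.0], [0.955, -0.297, -0.0], [-0.0, 0.0, -1.0]]
ft_force: [0.5, -0.6, -3.0]
grip_width: 0.0553
```

```bash
python3 - <<'E'
from h import *
s=env.observe();print(s['position'],s['tool_rot'].round(3),s['time_s'],s['grip_width'],s['ft_force'])
i=cams.camera_info('wrist');im,d=cams.get_image('wrist');np.savez('w3.npz',im=im,d=d,E=i['extrinsics'])
j,_=cams.get_image('scene')
cv2.imwrite('pics/w3.png',np.hstack([cv2.resize(im[100:420,100:460,::-1],(400,356)),cv2.resize(j[60:300,280:550,::-1],(400,356))]))
E
```

```text
[0.49735576 0.08669111 0.20440836] [[ 0.297  0.955  0.   ]
 [ 0.955 -0.297 -0.   ]
 [-0.     0.    -1.   ]] 7.7 0.055285189629851975 [ 0.5350379  -0.5863982  -3.02248282]
```

View pics/w3.png

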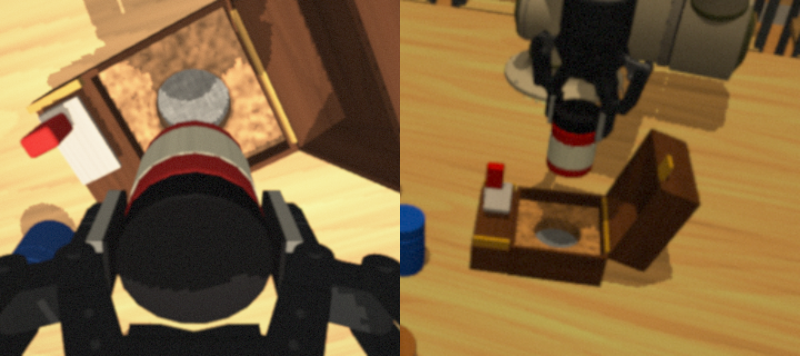

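The jar is held upright above the nest, with the nest's visible edge at about (193,100) in the left crop. One quick cross-check of the hole position from the top view.

```bash
python3 - <<'E'
from h import *
def circ(n,px,z,i):
    p=onplane(n,px,z,i);A=np.c_[2*p[:,:2],np.ones(len(p))];s=np.linalg.lstsq(A,(p[:,:2]**2).sum(1),rcond=None)[0];print(n,s[:2].round(4),'R',np.sqrt(s[2]+s[0]**2+s[1]**2).round(4))
t=np.load('top0.npz')['im'];hsv=cv2.cvtColor(t,cv2.COLOR_RGB2HSV)
for th in(85,100,115):
    m=((hsv[:,:,2]<th)|(hsv[:,:,1]<100)).astype(np.uint8)
    c=blob(m,184,253,221,288);circ('top',c[:,0],.03,None)
f=np.load('w1.npz');i=dict(cams.camera_info('wrist'));i['extrinsics']=f['E'];im=f['im']
c=blob((im[:,:,0]>100)&(im[:,:,1]<45),205,205,245,255);r=cv2.minAreaRect(c);print(r,onplane('wrist',[r[0]],.098,i))
E
```

```text
top [0.4981 0.0847] R 0.029
top [0.4981 0.085 ] R 0.0294
top [0.4981 0.0851] R 0.0298
((221.5283203125, 234.34906005859375), (14.08364486694336, 19.32858657836914), 29.05460548400879) [[ 0.4718142  -0.01017117  0.098     ]]
```

>>> step_arm([
  {"xyz": [-0.015, 0, 0.25], "turn": [0, 0, 0], "gripper": -1},
  {"xyz": [0, 0, 0.25], "turn": [0, 0, 0], "gripper": -1},
  {"xyz": [0, 0, 0.25], "turn": [0, 0, 0], "gripper": -1},
  {"xyz": [0, 0, 0.25], "turn": [0, 0, 0], "gripper": -1},
  {"xyz": [0, 0, 0.25], "turn": [0, 0, 0], "gripper": -1},
  {"xyz": [0, 0, 0.25], "turn": [0, 0, 0], "gripper": -1},
  {"xyz": [0, 0, 0.25], "turn": [0, 0, 0], "gripper": -1},
  {"xyz": [0, 0, 0.25], "turn": [0, 0, 0], "gripper": -1},
  {"xyz": [0, 0, 0.25], "turn": [0, 0, 0], "gripper": -1},
  {"xyz": [0, 0, 0.2], "turn": [0, 0, 0], "gripper": -1},
  {"xyz": [0, 0, 0], "turn": [0, 0, 0], "gripper": -1},
  {"xyz": [0, 0, 0], "turn": [0, 0, 0], "gripper": -1},
])

```text
time_s: 8.8
position: [0.4974, 0.0856, 0.1062]
tool_rot: [[0.298, 0.955, -0.001], [0.955, -0.298, -0.0], [-0.0, -0.0, -1.0]]
ft_force: [-0.1, 0.1, -2.7]
grip_width: 0.0551
```

>>> step_arm([
  {"xyz": [0, 0, 0.08], "turn": [0, 0, 0], "gripper": -1},
  {"xyz": [0, 0, 0.08], "turn": [0, 0, 0], "gripper": -1},
  {"xyz": [0, 0, 0.08], "turn": [0, 0, 0], "gripper": -1},
  {"xyz": [0, 0, 0.08], "turn": [0, 0, 0], "gripper": -1},
  {"xyz": [0, 0, 0.05], "turn": [0, 0, 0], "gripper": -1},
  {"xyz": [0, 0, 0], "turn": [0, 0, 0], "gripper": -1},
  {"xyz": [0, 0, 0], "turn": [0, 0, 0], "gripper": -1},
])

```text
time_s: 9.38
position: [0.4971, 0.0861, 0.0915]
tool_rot: [[0.297, 0.955, -0.0], [0.955, -0.297, -0.0], [-0.0, -0.0, -1.0]]
ft_force: [-0.2, -0.5, -3.7]
grip_width: 0.055
```

The underside is about 4 mm inside the nest with no contact force. Continuing down slowly.

>>> step_arm([
  {"xyz": [0, 0, 0.06], "turn": [0, 0, 0], "gripper": -1},
  {"xyz": [0, 0, 0.06], "turn": [0, 0, 0], "gripper": -1},
  {"xyz": [0, 0, 0.06], "turn": [0, 0, 0], "gripper": -1},
  {"xyz": [0, 0, 0.06], "turn": [0, 0, 0], "gripper": -1},
  {"xyz": [0, 0, 0.06], "turn": [0, 0, 0], "gripper": -1},
  {"xyz": [0, 0, 0.06], "turn": [0, 0, 0], "gripper": -1},
  {"xyz": [0, 0, 0.03], "turn": [0, 0, 0], "gripper": -1},
  {"xyz": [0, 0, 0], "turn": [0, 0, 0], "gripper": -1},
])

```text
time_s: 10.05
position: [0.497, 0.0861, 0.0756]
tool_rot: [[0.297, 0.955, -0.001], [0.955, -0.297, 0.0], [-0.0, -0.001, -1.0]]
ft_force: [0.1, -0.4, -2.5]
grip_width: 0.0548
```

>>> step_arm([
  {"xyz": [0, 0, 0.02], "turn": [0, 0, 0], "gripper": -1},
  {"xyz": [0, 0, 0.02], "turn": [0, 0, 0], "gripper": -1},
  {"xyz": [0, 0, 0], "turn": [0, 0, 0], "gripper": -1},
])

```text
time_s: 10.3
position: [0.4971, 0.0861, 0.0742]
tool_rot: [[0.297, 0.955, -0.0], [0.955, -0.297, 0.0], [-0.0, -0.0, -1.0]]
ft_force: [-0.2, -0.8, -3.9]
grip_width: 0.055
```

>>> step_arm([
  {"xyz": [0, 0, 0.02], "turn": [0, 0, 0], "gripper": -1},
  {"xyz": [0, 0, 0.02], "turn": [0, 0, 0], "gripper": -1},
  {"xyz": [0, 0, 0], "turn": [0, 0, 0], "gripper": -1},
])

```text
time_s: 10.55
position: [0.4972, 0.0861, 0.0732]
tool_rot: [[0.297, 0.955, 0.001], [0.955, -0.297, -0.0], [0.0, 0.001, -1.0]]
ft_force: [-2.1, -1.5, 2.8]
grip_width: 0.055
```

The force went from -3 N to +2.8 N, so the jar rests on the nest floor. Releasing and retreating upward.

>>> step_arm([
  {"xyz": [0, 0, 0], "turn": [0, 0, 0], "gripper": 0.4},
  {"xyz": [0, 0, 0], "turn": [0, 0, 0], "gripper": 0.5},
  {"xyz": [0, 0, 0], "turn": [0, 0, 0], "gripper": 0.65},
  {"xyz": [0, 0, 0], "turn": [0, 0, 0], "gripper": 0.8},
  {"xyz": [0, 0, 0], "turn": [0, 0, 0], "gripper": 0.8},
  {"xyz": [0, 0, 0], "turn": [0, 0, 0], "gripper": 0.8},
  {"xyz": [0, 0, -0.2], "turn": [0, 0, 0], "gripper": 0.8},
  {"xyz": [0, 0, -0.4], "turn": [0, 0, 0], "gripper": 0.8},
  {"xyz": [0, 0, -0.6], "turn": [0, 0, 0], "gripper": 0.8},
  {"xyz": [0, 0, -0.8], "turn": [0, 0, 0], "gripper": 0.8},
  {"xyz": [0, 0, -0.8], "turn": [0, 0, 0], "gripper": 0.8},
  {"xyz": [0, 0, -0.8], "turn": [0, 0, 0], "gripper": 0.8},
  {"xyz": [0, 0, -0.8], "turn": [0, 0, 0], "gripper": 0.8},
  {"xyz": [0, 0, -0.6], "turn": [0, 0, 0], "gripper": 0.8},
  {"xyz": [0, 0, 0], "turn": [0, 0, 0], "gripper": -1},
  {"xyz": [0, 0, 0], "turn": [0, 0, 0], "gripper": -1},
])

```text
time_s: 11.88
position: [0.4971, 0.0861, 0.2741]
tool_rot: [[0.297, 0.955, 0.003], [0.955, -0.297, -0.0], [0.001, 0.003, -1.0]]
ft_force: [0.3, -0.5, -0.3]
grip_width: 0.0547
```

```bash
python3 - <<'E'
from h import *
s=env.observe();print(s['position'],s['q'].round(1),s['time_s'],s['grip_width'],s['ft_force'])
ims=[]
for n in('top','scene','wrist'):
    i=cams.camera_info(n);im,d=cams.get_image(n);np.savez(n+'4.npz',im=im,d=d,E=i['extrinsics']);ims.append(im[:,:,::-1])
cv2.imwrite('pics/4.png',np.hstack([cv2.resize(ims[2],(400,300)),cv2.resize(ims[1][90:300,270:550],(400,300))]))
E
```

```text
[0.49714738 0.0861331  0.27409962] [ -3.6  16.2  78.9   0.   84.8 -76.4] 11.8833 0.05470902039302282 [ 0.2757786  -0.52700241 -0.34388619]
```

View pics/4.png

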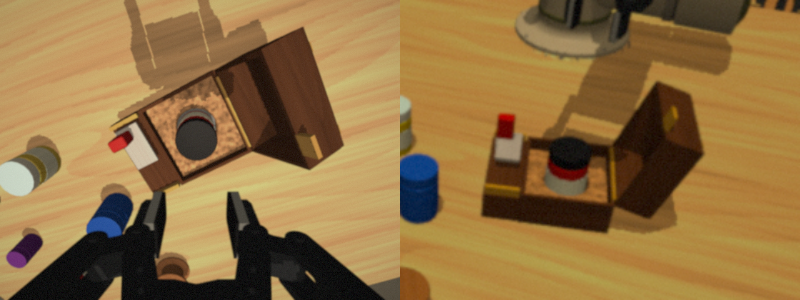

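The jar stands upright in the nest; its black lid is at (195,137) in the left half, concentric with the hole. The lid is at about 1.87 rad. Next I'll turn the tool so its x axis lies along case +y, with shut fingers, and go behind the lid.

>>> step_arm([
  {"xyz": [0, 0, 0], "turn": [0, 0, -1], "gripper": -1},
  {"xyz": [0, 0, 0], "turn": [0, 0, -1], "gripper": -1},
  {"xyz": [0, 0, 0], "turn": [0, 0, -1], "gripper": -1},
  {"xyz": [0, 0, 0], "turn": [0, 0, -1], "gripper": -1},
  {"xyz": [0, 0, 0], "turn": [0, 0, -1], "gripper": -1},
  {"xyz": [0, 0, 0], "turn": [0, 0, -1], "gripper": -1},
  {"xyz": [0.3, 0, 0], "turn": [0, 0, 0], "gripper": -1},
  {"xyz": [0.6, 0, 0], "turn": [0, 0, 0], "gripper": -1},
  {"xyz": [0.6, 0, 0], "turn": [0, 0, 0], "gripper": -1},
  {"xyz": [0.6, 0, 0], "turn": [0, 0, 0], "gripper": -1},
  {"xyz": [0.6, 0, 0], "turn": [0, 0, 0], "gripper": -1},
  {"xyz": [0.6, 0, 0], "turn": [0, 0, 0], "gripper": -1},
  {"xyz": [0.6, 0, 0], "turn": [0, 0, 0], "gripper": -1},
  {"xyz": [0.6, 0, 0], "turn": [0, 0, 0], "gripper": -1},
  {"xyz": [0.1, 0, 0], "turn": [0, 0, 0], "gripper": -1},
  {"xyz": [0, 0, 0], "turn": [0, 0, 0], "gripper": -1},
  {"xyz": [0, 0, 0], "turn": [0, 0, 0], "gripper": -1},
])

```text
time_s: 13.45
position: [0.4642, 0.2672, 0.2722]
tool_rot: [[-0.177, 0.984, -0.001], [0.984, 0.177, -0.001], [-0.0, -0.001, -1.0]]
ft_force: [-0.5, -0.5, 0.2]
grip_width: -0.0
```

```bash
python3 - <<'E'
from h import *
s=env.observe();print(s['position'],s['q'].round(1),s['time_s'],s['grip_width'])
C=np.array([.4976,.086,0]);y=np.radians(10.1);R=np.array([[np.cos(y),-np.sin(y),0],[np.sin(y),np.cos(y),0],[0,0,1]])
print('TCP in case',R.T@(s['position']-C))
# lid from top4 and w1 depth: outer-corner points in the case frame
t=np.load('top4.npz');w=np.load('w1.npz');i=dict(cams.camera_info('wrist'));i['extrinsics']=w['E']
for P in (bydepth('top',[[91,259],[104,334]],t['d']),bydepth('wrist',[[478,81],[331,2],[453,131]],w['d'],i)): print(((P-C)@R).round(3))
E
```

```text
[0.46417866 0.26722256 0.27218563] [ 17.3  19.5  74.2  -0.   86.3 -82.9] 13.45 -1.5768714331984225e-05
TCP in case [-0.001123    0.18427518  0.27218563]
[[ 0.059  0.139  0.149]
 [ 0.005 -0.067  0.532]]
[[ 0.061  0.141  0.152]
 [-0.062  0.126  0.156]
 [ 0.062  0.099  0.165]]
```

>>> step_arm([
  {"xyz": [0, 0, 0.4], "turn": [0, 0, 0], "gripper": -1},
  {"xyz": [0, 0, 0.4], "turn": [0, 0, 0], "gripper": -1},
  {"xyz": [0, 0, 0.4], "turn": [0, 0, 0], "gripper": -1},
  {"xyz": [0, 0, 0.4], "turn": [0, 0, 0], "gripper": -1},
  {"xyz": [0, 0, 0.4], "turn": [0, 0, 0], "gripper": -1},
  {"xyz": [0, 0, 0.4], "turn": [0, 0, 0], "gripper": -1},
  {"xyz": [0, 0, 0.4], "turn": [0, 0, 0], "gripper": -1},
  {"xyz": [0, 0, 0.4], "turn": [0, 0, 0], "gripper": -1},
  {"xyz": [0, 0, 0], "turn": [0, 0, 0], "gripper": -1},
])

```text
time_s: 14.2
position: [0.4635, 0.2657, 0.142]
tool_rot: [[-0.175, 0.985, -0.005], [0.985, 0.175, -0.002], [-0.001, -0.006, -1.0]]
ft_force: [-0.4, -0.7, 0.5]
grip_width: 0.0001
```

>>> step_arm([
  {"xyz": [-0.2, 0, -0.05], "turn": [0, 0, 0], "gripper": -1},
  {"xyz": [-0.2, 0, -0.05], "turn": [0, 0, 0], "gripper": -1},
  {"xyz": [-0.2, 0, -0.05], "turn": [0, 0, 0], "gripper": -1},
  {"xyz": [-0.2, 0, -0.05], "turn": [0, 0, 0], "gripper": -1},
  {"xyz": [-0.2, 0, -0.05], "turn": [0, 0, 0], "gripper": -1},
  {"xyz": [-0.2, 0, -0.05], "turn": [0, 0, 0], "gripper": -1},
  {"xyz": [-0.2, 0, -0.05], "turn": [0, 0, 0], "gripper": -1},
  {"xyz": [-0.1, 0, -0.03], "turn": [0, 0, 0], "gripper": -1},
  {"xyz": [0, 0, 0], "turn": [0, 0, 0], "gripper": -1},
])

```text
time_s: 14.95
position: [0.4757, 0.2072, 0.1611]
tool_rot: [[-0.176, 0.984, 0.002], [0.984, 0.176, 0.0], [-0.0, 0.002, -1.0]]
ft_force: [0.1, -0.2, 0.0]
grip_width: -0.0003
```

```bash
python3 - <<'E'
from h import *
j,_=cams.get_image('scene');w,_=cams.get_image('top')
cv2.imwrite('pics/5.png',np.hstack([cv2.resize(j[60:300,270:550,::-1],(400,343)),cv2.resize(w[190:370,60:270,::-1],(400,343))]))
E
```

```text
(no output)
```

View pics/5.png

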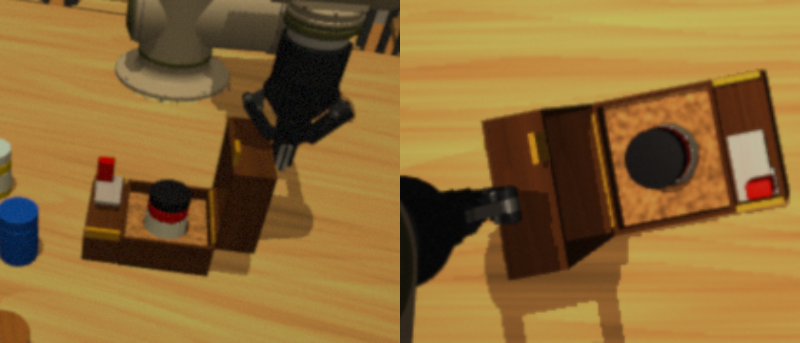

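The scene view shows the lid nearly upright, with the closed fingertips behind its outer face at (285,155), and the jar still standing. Continuing along the arc.

>>> step_arm([
  {"xyz": [-0.3, 0, -0.08], "turn": [0, 0, 0], "gripper": -1},
  {"xyz": [-0.3, 0, -0.08], "turn": [0, 0, 0], "gripper": -1},
  {"xyz": [-0.3, 0, -0.08], "turn": [0, 0, 0], "gripper": -1},
  {"xyz": [-0.27, 0, 0.01], "turn": [0, 0, 0], "gripper": -1},
  {"xyz": [-0.27, 0, 0.01], "turn": [0, 0, 0], "gripper": -1},
  {"xyz": [-0.27, 0, 0.01], "turn": [0, 0, 0], "gripper": -1},
  {"xyz": [0, 0, 0], "turn": [0, 0, 0], "gripper": -1},
])

```text
time_s: 15.63
position: [0.4876, 0.139, 0.1681]
tool_rot: [[-0.176, 0.984, -0.0], [0.984, 0.176, -0.001], [-0.001, -0.0, -1.0]]
ft_force: [0.0, 0.3, 0.5]
grip_width: 0.0001
```

>>> step_arm([
  {"xyz": [-0.25, 0, 0.07], "turn": [0, 0, 0], "gripper": -1},
  {"xyz": [-0.25, 0, 0.07], "turn": [0, 0, 0], "gripper": -1},
  {"xyz": [-0.25, 0, 0.07], "turn": [0, 0, 0], "gripper": -1},
  {"xyz": [-0.21, 0, 0.15], "turn": [0, 0, 0], "gripper": -1},
  {"xyz": [-0.21, 0, 0.15], "turn": [0, 0, 0], "gripper": -1},
  {"xyz": [-0.21, 0, 0.15], "turn": [0, 0, 0], "gripper": -1},
  {"xyz": [0, 0, 0], "turn": [0, 0, 0], "gripper": -1},
])

```text
time_s: 16.22
position: [0.4969, 0.085, 0.1406]
tool_rot: [[-0.176, 0.984, -0.002], [0.984, 0.176, -0.001], [-0.0, -0.002, -1.0]]
ft_force: [-0.0, -0.2, 0.5]
grip_width: 0.0001
```

```bash
python3 - <<'E'
from h import *
s=env.observe();print(s['position'],s['ft_force'],s['time_s'])
C=np.array([.4976,.086,0]);y=np.radians(10.1);R=np.array([[np.cos(y),-np.sin(y),0],[np.sin(y),np.cos(y),0],[0,0,1]])
print('TCP in case',R.T@(s['position']-C))
j,_=cams.get_image('scene');w,_=cams.get_image('top')
cv2.imwrite('pics/6.png',np.hstack([cv2.resize(j[60:300,270:550,::-1],(400,343)),cv2.resize(w[190:370,60:270,::-1],(400,343))]))
E
```

```text
[0.49692505 0.08503673 0.14057823] [-0.00970093 -0.21539629  0.51440565] 16.2167
TCP in case [-0.00083341 -0.00082998  0.14057823]
```

View pics/6.png

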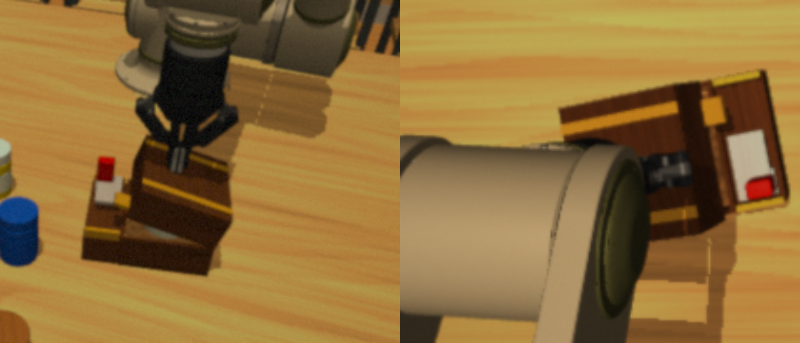

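The lid is down to about 0.3 rad with the tips on its outer face. Now the last stretch and the press.

>>> step_arm([
  {"xyz": [-0.16, 0, 0.15], "turn": [0, 0, 0], "gripper": -1},
  {"xyz": [-0.16, 0, 0.15], "turn": [0, 0, 0], "gripper": -1},
  {"xyz": [-0.16, 0, 0.15], "turn": [0, 0, 0], "gripper": -1},
  {"xyz": [-0.03, 0, 0.03], "turn": [0, 0, 0], "gripper": -1},
  {"xyz": [0, 0, 0.03], "turn": [0, 0, 0], "gripper": -1},
  {"xyz": [0, 0, 0], "turn": [0, 0, 0], "gripper": -1},
])

```text
time_s: 16.82
position: [0.5006, 0.0662, 0.1213]
tool_rot: [[-0.177, 0.984, -0.0], [0.984, 0.177, -0.0], [-0.0, -0.0, -1.0]]
ft_force: [0.3, 0.6, 0.1]
grip_width: -0.0004
```

>>> step_arm([
  {"xyz": [0, 0, 0.025], "turn": [0, 0, 0], "gripper": -1},
  {"xyz": [0, 0, 0.025], "turn": [0, 0, 0], "gripper": -1},
  {"xyz": [0, 0, 0], "turn": [0, 0, 0], "gripper": -1},
])

```text
time_s: 17.07
position: [0.5008, 0.0664, 0.1197]
tool_rot: [[-0.178, 0.984, 0.001], [0.984, 0.178, -0.0], [-0.0, 0.001, -1.0]]
ft_force: [0.5, 0.2, 1.4]
grip_width: -0.0001
```

>>> step_arm([
  {"xyz": [0, 0, 0.02], "turn": [0, 0, 0], "gripper": -1},
  {"xyz": [0, 0, 0.02], "turn": [0, 0, 0], "gripper": -1},
  {"xyz": [0, 0, 0], "turn": [0, 0, 0], "gripper": -1},
])

```text
time_s: 17.32
position: [0.5009, 0.0664, 0.1189]
tool_rot: [[-0.178, 0.984, 0.002], [0.984, 0.178, -0.0], [-0.001, 0.001, -1.0]]
ft_force: [-3.1, -2.7, 12.0]
grip_width: -0.0002
```

>>> step_arm([
  {"xyz": [0, 0, 0.02], "turn": [0, 0, 0], "gripper": -1},
  {"xyz": [0, 0, 0], "turn": [0, 0, 0], "gripper": -1},
])

```text
time_s: 17.48
position: [0.5009, 0.0664, 0.1189]
tool_rot: [[-0.178, 0.984, 0.002], [0.984, 0.178, -0.001], [-0.001, 0.002, -1.0]]
ft_force: [-5.1, -2.2, 19.6]
grip_width: -0.0
```

The lid hit a hard stop with the tips at 0.100 m (case height 100 mm) and 20 N, so it is shut. Lifting off and turning the jaws along case x for the bolt.

>>> step_arm([
  {"xyz": [0, 0, -0.3], "turn": [0, 0, 0], "gripper": -1},
  {"xyz": [0, 0, -0.5], "turn": [0, 0, 0], "gripper": -1},
  {"xyz": [0, 0, -0.5], "turn": [0, 0, 0.8], "gripper": -1},
  {"xyz": [0, 0, -0.5], "turn": [0, 0, 1], "gripper": -1},
  {"xyz": [0, 0, -0.5], "turn": [0, 0, 1], "gripper": -1},
  {"xyz": [0, 0, -0.2], "turn": [0, 0, 1], "gripper": -1},
  {"xyz": [0, 0, 0], "turn": [0, 0, 1], "gripper": -1},
  {"xyz": [0, 0, 0], "turn": [0, 0, 1], "gripper": -1},
  {"xyz": [0, 0, 0], "turn": [0, 0, 1], "gripper": -1},
  {"xyz": [0, 0, 0], "turn": [0, 0, 1], "gripper": -1},
  {"xyz": [0, 0, 0], "turn": [0, 0, 1], "gripper": -1},
  {"xyz": [0, 0, 0], "turn": [0, 0, 1], "gripper": -1},
  {"xyz": [0, 0, 0], "turn": [0, 0, 1], "gripper": -1},
  {"xyz": [0, 0, 0], "turn": [0, 0, 1], "gripper": -1},
  {"xyz": [0, 0, 0], "turn": [0, 0, 1], "gripper": -1},
  {"xyz": [0, 0, 0], "turn": [0, 0, 1], "gripper": -1},
  {"xyz": [0, 0, 0], "turn": [0, 0, 1], "gripper": -1},
  {"xyz": [0, 0, 0], "turn": [0, 0, 1], "gripper": -1},
  {"xyz": [0, 0, 0], "turn": [0, 0, 1], "gripper": -1},
  {"xyz": [0, 0, 0], "turn": [0, 0, 1], "gripper": -1},
])

```text
time_s: 19.15
position: [0.5004, 0.0667, 0.2168]
tool_rot: [[0.949, 0.316, -0.001], [0.316, -0.949, 0.001], [-0.001, -0.001, -1.0]]
ft_force: [-0.1, 0.0, -0.4]
grip_width: -0.0003
```

>>> step_arm([
  {"xyz": [0, 0, 0], "turn": [0, 0, 1], "gripper": -1},
  {"xyz": [0, 0, 0], "turn": [0, 0, 0.8], "gripper": -1},
  {"xyz": [-0.38, 0.36, 0], "turn": [0, 0, 0], "gripper": -1},
  {"xyz": [-0.38, 0.36, 0], "turn": [0, 0, 0], "gripper": -1},
  {"xyz": [-0.38, 0.36, 0], "turn": [0, 0, 0], "gripper": -1},
  {"xyz": [-0.38, 0.36, 0], "turn": [0, 0, 0], "gripper": -1},
  {"xyz": [-0.38, 0.36, 0], "turn": [0, 0, 0], "gripper": -1},
  {"xyz": [0, 0, 0], "turn": [0, 0, 0], "gripper": -1},
  {"xyz": [0, 0, 0], "turn": [0, 0, 0], "gripper": -1},
])

```text
time_s: 19.9
position: [0.4385, -0.0183, 0.2171]
tool_rot: [[0.984, 0.178, -0.0], [0.178, -0.984, 0.001], [0.0, -0.001, -1.0]]
ft_force: [-0.0, 0.4, 0.4]
grip_width: 0.0001
```

```bash
python3 - <<'E'
from h import *
s=env.observe();print(s['position'],s['tool_rot'].round(3),s['q'].round(0),s['time_s'])
C=np.array([.4976,.086,0]);y=np.radians(10.1);R=np.array([[np.cos(y),-np.sin(y),0],[np.sin(y),np.cos(y),0],[0,0,1]])
print('TCP in case',R.T@(s['position']-C))
i=cams.camera_info('wrist');w,d=cams.get_image('wrist');j,_=cams.get_image('scene')
f=lambda m:(m[:,:,0]>100)&(m[:,:,1]<45)
for n,m,z in(('wrist',w,.098),):
    c=blob(f(m),0,0,560,420);r=cv2.minAreaRect(c);print(r,((onplane(n,[r[0]],z,i)-C)@R).round(4))
np.savez('w7.npz',im=w,d=d,E=i['extrinsics'])
cv2.imwrite('pics/7.png',np.hstack([cv2.resize(j[60:300,270:550,::-1],(400,343)),cv2.resize(w[:,:,::-1],(400,343))]))
E
```

```text
[ 0.43853433 -0.01826786  0.21711591] [[ 0.984  0.178 -0.   ]
 [ 0.178 -0.984  0.001]
 [ 0.    -0.001 -1.   ]] [-18.  12.  94.   0.  73. -28.] 19.9
TCP in case [-0.07643546 -0.09229389  0.21711591]
((320.44122314453125, 212.73532104492188), (18.16988754272461, 27.207265853881836), 2.726310968399048) [[-0.0425 -0.0902  0.098 ]]
```

View pics/7.png

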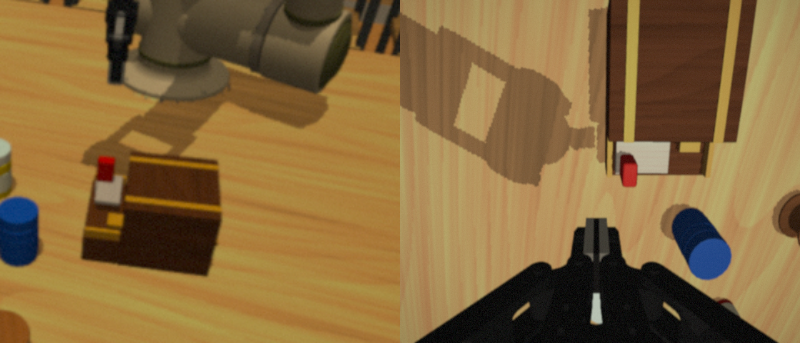

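The lid is shut, edge to edge in the scene view, and the grip is at case (-0.0425,-0.090). The fingers sit on its -x side. Descending.

>>> step_arm([
  {"xyz": [0, 0, 0.4], "turn": [0, 0, 0], "gripper": -1},
  {"xyz": [0, 0, 0.4], "turn": [0, 0, 0], "gripper": -1},
  {"xyz": [0, 0, 0.4], "turn": [0, 0, 0], "gripper": -1},
  {"xyz": [0, 0, 0.4], "turn": [0, 0, 0], "gripper": -1},
  {"xyz": [0, 0, 0.4], "turn": [0, 0, 0], "gripper": -1},
  {"xyz": [0, 0, 0.4], "turn": [0, 0, 0], "gripper": -1},
  {"xyz": [0, 0, 0.4], "turn": [0, 0, 0], "gripper": -1},
  {"xyz": [0, 0, 0.35], "turn": [0, 0, 0], "gripper": -1},
  {"xyz": [0, 0, 0], "turn": [0, 0, 0], "gripper": -1},
])

```text
time_s: 20.75
position: [0.4382, -0.0171, 0.089]
tool_rot: [[0.983, 0.181, -0.004], [0.181, -0.983, 0.002], [-0.004, -0.002, -1.0]]
ft_force: [-0.8, 0.4, -0.0]
grip_width: -0.0
```

>>> step_arm([
  {"xyz": [0.15, 0, 0], "turn": [0, 0, 0], "gripper": -1},
  {"xyz": [0.15, 0, 0], "turn": [0, 0, 0], "gripper": -1},
  {"xyz": [0.15, 0, 0], "turn": [0, 0, 0], "gripper": -1},
  {"xyz": [0.15, 0, 0], "turn": [0, 0, 0], "gripper": -1},
  {"xyz": [0.15, 0, 0], "turn": [0, 0, 0], "gripper": -1},
  {"xyz": [0.15, 0, 0], "turn": [0, 0, 0], "gripper": -1},
  {"xyz": [0, 0, 0], "turn": [0, 0, 0], "gripper": -1},
])

```text
time_s: 21.33
position: [0.4756, -0.0115, 0.0913]
tool_rot: [[0.984, 0.18, 0.001], [0.18, -0.984, -0.0], [0.001, 0.0, -1.0]]
ft_force: [-0.4, 0.1, -0.6]
grip_width: 0.0002
```

>>> step_arm([
  {"xyz": [0.1, 0, 0], "turn": [0, 0, 0], "gripper": -1},
  {"xyz": [0.1, 0, 0], "turn": [0, 0, 0], "gripper": -1},
  {"xyz": [0.08, 0, 0], "turn": [0, 0, 0], "gripper": -1},
  {"xyz": [0, 0, 0], "turn": [0, 0, 0], "gripper": -1},
])

```text
time_s: 21.67
position: [0.4859, -0.0095, 0.0911]
tool_rot: [[0.984, 0.18, 0.001], [0.18, -0.984, 0.0], [0.001, 0.0, -1.0]]
ft_force: [-0.1, -0.5, 0.0]
grip_width: 0.0005
```

>>> step_arm([
  {"xyz": [0.04, 0, 0], "turn": [0, 0, 0], "gripper": -1},
  {"xyz": [0.04, 0, 0], "turn": [0, 0, 0], "gripper": -1},
  {"xyz": [0, 0, 0], "turn": [0, 0, 0], "gripper": -1},
])

```text
time_s: 21.92
position: [0.4886, -0.009, 0.0911]
tool_rot: [[0.984, 0.18, 0.0], [0.18, -0.984, 0.0], [0.0, -0.0, -1.0]]
ft_force: [-0.6, -0.2, 0.0]
grip_width: -0.0001
```

>>> step_arm([
  {"xyz": [0.04, 0, 0], "turn": [0, 0, 0], "gripper": -1},
  {"xyz": [0.03, 0, 0], "turn": [0, 0, 0], "gripper": -1},
  {"xyz": [0, 0, 0], "turn": [0, 0, 0], "gripper": -1},
])

```text
time_s: 22.17
position: [0.4913, -0.0085, 0.0911]
tool_rot: [[0.984, 0.18, 0.0], [0.18, -0.984, -0.0], [0.0, 0.0, -1.0]]
ft_force: [-0.9, -0.8, 0.6]
grip_width: 0.0
```

>>> step_arm([
  {"xyz": [0.04, 0, 0], "turn": [0, 0, 0], "gripper": -1},
  {"xyz": [0.03, 0, 0], "turn": [0, 0, 0], "gripper": -1},
  {"xyz": [0, 0, 0], "turn": [0, 0, 0], "gripper": -1},
])

```text
time_s: 22.42
position: [0.4942, -0.008, 0.0911]
tool_rot: [[0.984, 0.18, 0.0], [0.18, -0.984, 0.0], [0.0, 0.0, -1.0]]
ft_force: [-0.8, -0.2, -0.3]
grip_width: -0.0002
```

>>> step_arm([
  {"xyz": [0.03, 0, 0], "turn": [0, 0, 0], "gripper": -1},
  {"xyz": [0.02, 0, 0], "turn": [0, 0, 0], "gripper": -1},
  {"xyz": [0, 0, 0], "turn": [0, 0, 0], "gripper": -1},
])

```text
time_s: 22.67
position: [0.4961, -0.0076, 0.0911]
tool_rot: [[0.984, 0.18, 0.0], [0.18, -0.984, -0.0], [0.0, 0.0, -1.0]]
ft_force: [-2.4, -0.9, 0.6]
grip_width: 0.0003
```

>>> step_arm([
  {"xyz": [0.02, 0, 0], "turn": [0, 0, 0], "gripper": -1},
  {"xyz": [0.02, 0, 0], "turn": [0, 0, 0], "gripper": -1},
  {"xyz": [0, 0, 0], "turn": [0, 0, 0], "gripper": -1},
])

```text
time_s: 22.92
position: [0.4976, -0.0074, 0.0911]
tool_rot: [[0.984, 0.18, 0.0], [0.18, -0.984, -0.0], [0.0, 0.0, -1.0]]
ft_force: [-1.4, -0.8, -0.0]
grip_width: -0.0001
```

>>> step_arm([
  {"xyz": [0.02, 0, 0], "turn": [0, 0, 0], "gripper": -1},
  {"xyz": [0, 0, 0], "turn": [0, 0, 0], "gripper": -1},
])

```text
time_s: 23.08
position: [0.4981, -0.0073, 0.0911]
tool_rot: [[0.984, 0.18, -0.001], [0.18, -0.984, -0.0], [-0.001, 0.0, -1.0]]
ft_force: [-4.0, -2.2, 1.9]
grip_width: -0.0002
```

>>> step_arm([
  {"xyz": [0.02, 0, 0], "turn": [0, 0, 0], "gripper": -1},
  {"xyz": [0.02, 0, 0], "turn": [0, 0, 0], "gripper": -1},
  {"xyz": [0, 0, 0], "turn": [0, 0, 0], "gripper": -1},
])

```text
time_s: 23.33
position: [0.4983, -0.0072, 0.0911]
tool_rot: [[0.984, 0.18, -0.004], [0.18, -0.984, -0.001], [-0.004, -0.0, -1.0]]
ft_force: [-10.7, -4.8, 5.2]
grip_width: -0.0
```

Hard stop reached: 12 N and the position stalls. Backing off, rising, and checking.

>>> step_arm([
  {"xyz": [-0.2, 0, 0], "turn": [0, 0, 0], "gripper": -1},
  {"xyz": [-0.3, 0, 0], "turn": [0, 0, 0], "gripper": -1},
  {"xyz": [0, 0, -0.5], "turn": [0, 0, 0], "gripper": -1},
  {"xyz": [0, 0, -0.6], "turn": [0, 0, 0], "gripper": -1},
  {"xyz": [0, 0, -0.6], "turn": [0, 0, 0], "gripper": -1},
  {"xyz": [0, 0, -0.6], "turn": [0, 0, 0], "gripper": -1},
  {"xyz": [0, 0, -0.6], "turn": [0, 0, 0], "gripper": -1},
  {"xyz": [-0.6, 0, -0.3], "turn": [0, 0, 0], "gripper": -1},
  {"xyz": [-0.6, 0, 0], "turn": [0, 0, 0], "gripper": -1},
  {"xyz": [0, 0, 0], "turn": [0, 0, 0], "gripper": -1},
  {"xyz": [0, 0, 0], "turn": [0, 0, 0], "gripper": -1},
])

```text
time_s: 24.25
position: [0.4327, -0.0191, 0.2196]
tool_rot: [[0.984, 0.179, 0.002], [0.179, -0.984, -0.0], [0.002, 0.0, -1.0]]
ft_force: [0.7, -0.4, -0.1]
grip_width: 0.0001
```

```bash
python3 - <<'E'
from h import *
s=env.observe();print(s['position'],s['time_s'],s['ft_force'])
C=np.array([.4976,.086,0]);y=np.radians(10.1);R=np.array([[np.cos(y),-np.sin(y),0],[np.sin(y),np.cos(y),0],[0,0,1]])
i=cams.camera_info('wrist');w,d=cams.get_image('wrist');j,_=cams.get_image('scene')
c=blob((w[:,:,0]>100)&(w[:,:,1]<45),0,0,560,260);r=cv2.minAreaRect(c);print(r,((onplane('wrist',[r[0]],.098,i)-C)@R).round(4))
P=bydepth('wrist',[(u,v) for u in(320,380,440) for v in(40,80,120,150)],d,i);print(((P-C)@R).round(3))
cv2.imwrite('pics/8.png',np.hstack([cv2.resize(j[60:300,150:430,::-1],(400,343)),cv2.resize(w[:,:,::-1],(400,343))]))
E
```

```text
[ 0.43269983 -0.01910366  0.2196109 ] 24.25 [ 0.74815282 -0.3851456  -0.09503095]
((388.3465576171875, 212.03466796875), (18.20918083190918, 27.66203498840332), 5.710593223571777) [[ 0.0039 -0.0902  0.098 ]]
[[-0.054  0.027  0.101]
 [-0.053  0.003  0.1  ]
 [-0.052 -0.023  0.102]
 [-0.051 -0.043  0.101]
 [-0.014  0.028  0.099]
 [-0.012  0.004  0.1  ]
 [-0.01  -0.022  0.101]
 [-0.008 -0.043  0.1  ]
 [ 0.024  0.029  0.103]
 [ 0.028  0.004  0.102]
 [ 0.032 -0.022  0.1  ]
 [ 0.035 -0.043  0.1  ]]
```

View pics/8.png

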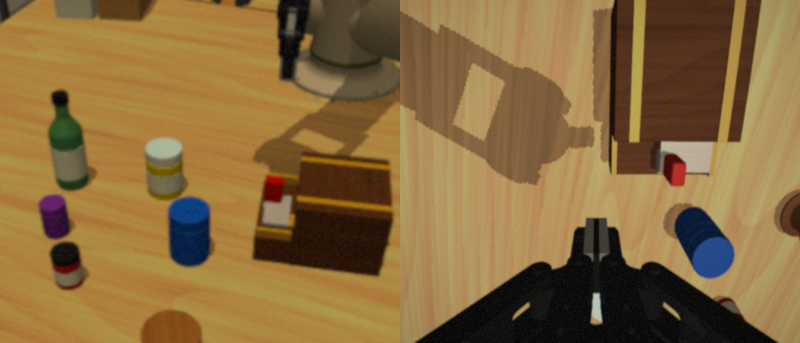

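The plate now covers the tongue. The grip moved 46 mm to its hard stop, the lid top is level at about 0.100 m, and the bystanders look unmoved. Handing in.

```bash
python3 -c "
from rig import order
print(order.close_job())"
```

```text
the job is handed in; nothing more can be done
None
```

The red jar is packed, the case is shut and bolted, and the job was handed in at about 24 s of the 61 s allowed. The hand-in gave no verdict.

- **Jar:** I set it down in the nest and felt contact at about 6 N before releasing. Before the lid closed, the pictures showed it standing upright and centred in the hole. It could not be seen after that.
- **Lid:** I pushed it over with closed fingers to a hard stop, with the fingertips at 0.0999 m and 20 N. Afterwards its top measured level, 0.099 to 0.103 m.
- **Bolt:** I pushed it until it stalled at about 12 N. The wrist camera put the grip 46.4 mm further along, on top of an unknown starting offset of 0–12 mm. The plate visibly covers the tongue.
- **Other goods and arm:** The honey, bottle and both look-alikes looked unmoved in the last picture, judged by eye. The spool was only partly in view, and nothing went near it. The arm was clear of everything, with less than 1 N on the wrist.

No check failed. The only disagreement was about 2 mm between the top and wrist cameras on the nest position, so I used the mean.

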